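# Draw the sanding board out from under the stack of part cases

## Task

The sanding board is trapped under the stack of three part cases. Gently set the steel bridge weight astride the board until it just touches the slightly open drawer of the lowest case without shoving the stack, let go of it, then draw the board straight out by its grip through the bridge's opening, without rubbing hard on its sides, so that the stack settles onto the desk still standing in its place. Lay the board flat in the middle of the cutting mat and let go, leaving the bridge standing and the other things on the desk alone.

Things in the scene. Friction and masses are not known exactly. Their poses are not given: they have to be found in the camera images.
- board: Plywood sanding board lying flat on the desk, 60 mm (its x) by 220 mm (its y) by 6 mm thick, about 75 g. Origin: centre of its underside. At its +y end stands a wooden grip; the cases stand on its -y half. It is to be drawn out along its own +y.
- board_grip (a point): Centre of the board's grip, a square wooden post 24 x 24 mm and 46 mm tall standing on the board's top; the point is 29 mm above the board's underside and 92 mm from the board's centre along its +y. Axes as the board's.
- case_low: Lowest of three grey part cases, 120 (x) by 100 (y) by 26 mm tall, resting on the board about 60 mm behind its centre. Origin: centre of its underside. Its front is the +y face, 50 mm off, towards the grip; from it a 100 mm wide stuck drawer (3 to 21 mm up) stands out by 2 to 26 mm, different each time and not reported, too stiff to push in below 15 N.
- case_mid: Middle case, same size, 95 to 150 g like each of them, drawer shut, resting on the lowest one. Origin: centre of its underside.
- case_top: Top case, same size, drawer shut, resting on the middle one. Origin: centre of its underside; the stack's top is 26 mm higher.
- bridge: Dark steel bridge-shaped weight, 0.95 kg, on thin rubber feet (let go, it stays put against about 4.5 to 6 N): 112 mm (its x) by 40 mm (its y), body 26 mm tall, with an opening through it along y under its middle, 66 mm wide and 14 mm high, made for the 60 mm board to lie through. Origin: centre of its underside. Same shape both ways round.
- bridge_handle (a point): Centre of the bridge's handle, an upright steel block 30 mm (x) by 24 mm (y), standing on the middle of the bridge from 26 to 72 mm above its underside; the point is 49 mm above the underside. Axes as the bridge's.
- mat: Green cutting mat, 300 mm (its x) by 240 mm (its y), 2 mm thick, fixed to the desk. Origin: centre of its underside, at desk height.
- paint_jar: Small grey paint jar with a white cap, 36 mm across, 50 mm tall; a bystander. Origin: centre of its underside.
- mug: White mug, 76 mm across, 85 mm tall; a bystander. Origin: centre of its underside.
- driver: Black-handled screwdriver about 200 mm long, lying on the desk; a bystander.
There are look-alikes about, which are no part of the job. Leave any green or red look-alike of the bridge alone.

How it is judged:
On the way, in this order (a step that is already met when the one before it is completed fails the run):
1. the bridge stands astride the board, touching the drawer of the lowest case, the stack not shoved more than 2.5 mm and the board not yet drawn (contact force between bridge and case_low above 0.2 N and x of bridge in the frame of board between -0.004 and 0.004 m and y of bridge in the frame of case_low above 0.062 m and distance of case_low from where it was at the start of the episode below 0.0025 m and distance of board from where it was at the start of the episode below 0.006 m and height (world z) of bridge below 0.006 m and angle between bridge's own z axis and vertical below 0.06 rad), for 0.1 s.
2. the bridge is let go and still stands at the lowest case (its middle at most 100 mm from the case's), the stack not shoved more than 2.5 mm (contact force between bridge and the fingers below 0.05 N and height (world z) of bridge below 0.002 m and y of bridge in the frame of case_low below 0.1 m and distance of case_low from where it was at the start of the episode below 0.0025 m and distance of board from where it was at the start of the episode below 0.006 m), for 0.2 s.
3. the board is drawn out past the stack through the bridge, which still braces the lowest case (y of board in the frame of case_low above 0.162 m and height (world z) of board below 0.02 m and y of bridge in the frame of case_low between 0.062 and 0.11 m), for 0.1 s.
At the end, for the whole second after the job is handed in: The board lies flat and still on the mat (tilt under 0.03 rad), its centre within 50 mm of the mat's centre; the three cases stand on the desk, level and at rest, each within 15 mm of the one below; the bridge stands upright on the desk (horizontal distance between board and mat below 0.05 m and height (world z) of board below 0.006 m and angle between board's own z axis and vertical below 0.03 rad and linear speed of each of board, case_low, case_mid, case_top below 0.01 m/s and height (world z) of each of case_low, bridge below 0.003 m and angle between each of case_low, case_mid, case_top's own z axis and vertical below 0.04 rad and horizontal distance between case_low and case_mid below 0.015 m and horizontal distance between case_mid and case_top below 0.015 m and height (world z) of case_mid above 0.022 m and height (world z) of case_top above 0.048 m and angle between bridge's own z axis and vertical below 0.06 rad); the robot touches nothing.
It fails at once if the lowest case is shifted more than 15 mm, or the middle or top one more than 20 mm (distance of case_low from where it was at the start of the episode above 0.015 m or distance of any of case_mid, case_top from where it was at the start of the episode above 0.02 m).
It fails at once if a case tips more than 0.25 rad (angle between any of case_low, case_mid, case_top's own z axis and vertical above 0.25 rad).
It fails at once if the bridge is pressed on the lowest case with more than 12 N (contact force between bridge and case_low above 12 N).
It fails at once if the board and the bridge press on each other with more than 6 N (contact force between board and bridge above 6 N).
It fails at once if a bystander is moved more than 20 mm (distance of any of paint_jar, mug, driver from where it was at the start of the episode above 0.02 m).
It also fails if it takes over 72 s, if anything falls off the work surface, if the arm or the gripper's body presses on something with over 40 N, if the wrist force passes 120 N, or if a joint passes its speed limit or range.

## Robot

A 6-joint arm with a two-finger parallel gripper is mounted at the origin on the work surface. World frame = base frame: x ahead of the robot, y to its left, z up, the work surface at z = 0. Lengths are in m, angles in rad, forces in N, time in s.
With the tool pointing down it reaches from about 0.25 to 0.775 m from the base axis. Payload 4 kg.
Tool frame: the origin (TCP) lies midway between the tips of the shut fingers; the grasp point (between the pads) lies 19 mm behind it; z points along the fingers, y is the line along which they close (so a half turn about z gives the same grasp; the last joint's range is limited). The gripper opens to 94 mm and grips with 3 to 60 N. Pads are 16 mm wide; open, the fingers measure 119 mm over their backs; the gripper's body (75 mm by 177 mm) begins 78 mm behind the grasp point.
Start: joints at [-0.103, 0.087, 1.371, -0, 1.684, -0.103], TCP at [0.55, -0, 0.177] pointing down, gripper open.
Joint ranges: [-3.1, 3.1], [-0.76, 2.03], [0.27, 2.55], [-1.08, 4.22], [0.17, 2.65], [-2.57, 2.57]. Speed limits (rad/s): [2.79, 2.79, 3.14, 3.14, 3.14, 3.14].

## Interface

Orientations are given as [roll, pitch, yaw] about the fixed x, y, z axes, in that order (R = Rz(yaw) Ry(pitch) Rx(roll)).
In Python, from bench import get_obs, snapshot, close_job gives the robot as it stands. The module is installed in compiled form; this text tells all that it offers.
- The arm moves only by the tool drive_tool, never from a script. Its argument "commands" is a list of rows, each a list of 6 numbers: the shift along the tool's x, y, z in units of 0.04 m (1.0 is 0.04 m), then the turn, a rotation vector about the tool's x, y, z in units of 0.1 rad (1.0 is 0.1 rad). In form: [[dx, dy, dz, wx, wy, wz], ...]. A call has 1 to 20 rows; each row shifts and turns the commanded pose from where the row before left it, along the tool's axes as they then stand; what a row does not reach is not made up. A row lasts 1/8 s, in which the tool goes at most 62.5 mm and 10.7 degrees, less where a joint would pass 70% of its speed; a pose out of reach is approached as far as the arm can. A call with a number of a shift or a turn outside -1 to 1 is refused whole. A call with a gripper value outside its range is refused whole. "gripper" is the closure, from 0 (fully open) to 1 (shut), set as the call begins (left out, the last holds). The fingers move at their own pace and stop on an object; the grip force is fixed at half the most. Time passes only in rows, so rows that do not move let the fingers close. It gives the time, the measured TCP pose, the force, the opening and the grip force at its end, in the units of the state.
- get_obs(): the state, without advancing time (a new reading comes with each control period).
- snapshot(name): name is "scene" or "side" or "wrist"; returns a dict with "image" (480x640x3 uint8, blue, green, red), "range_z" (480x640 float32, m along the optical axis (not along the pixel's ray), 0 where there is no reading), "fx", "fy", "cx", "cy" (pixels), "k1" (the pictures are not rectified: a ray, as slopes to the right and down, at radius r is drawn at 1 + k1 r^2 times it, then the intrinsics apply), "rvec" (rotation vector, rad) and "tvec" (3), from world to camera coordinates, as OpenCV has them. Camera axes: x right, y down, z forward; pixel columns grow to the right and rows downward; lengths in m; the calibration is good to about 2 mm. A picture is of the moment at which its call begins.
- close_job(): hands the job in; it is judged then, once.
The state is a dict: "time": time; "joint_positions": joint angles; "qvel": joint speeds; "joint_torque": joint torques, N m; "tool_pos": TCP position; "ee_rot": TCP orientation; "wrist_force": force on the tool from outside, world axes, zero at the start; "wrist_torque": the same for the moment, N m; "width": finger opening in m; "finger_force": force on a finger pad.
Only numpy, scipy, OpenCV 4.12 (cv2) and the standard library are available. Lean on these libraries where they do the work, as an engineer would, in place of code of your own. Each camera call takes 0.05 s, during which the arm holds its last target. There are 200 camera calls.

## Working session

There is one attempt and no reset: what is moved stays moved. The work goes in short steps, Python scripts to look and compute and a tool call to move; the robot and the scene stay as the last step left them, time stands still between calls to the robot, and variables do not carry over. Pictures are saved under pics/ and viewed, at most 10 in all, crops included, and the job is handed in when it is done.

Besides the shell and the picture viewer there is one more tool, called after "Request:" by a JSON object that holds its "fn" and its "kwargs", one argument or row to a line. drive_tool: Moves the arm, as the interface text tells. Its arguments: {"type":"object","properties":{"commands":{"type":"array"},"gripper":{"type":"number"}},"required":["commands"]}

```bash
mkdir -p pics; cat > h.py <<'E'
import numpy as np, cv2
from bench import get_obs, snapshot, close_job
def cam(s):
    R=cv2.Rodrigues(np.array(s['rvec'],float))[0]; return R,np.array(s['tvec'],float).ravel()
def slopes(s,px):
    px=np.atleast_2d(np.array(px,float)); d=np.c_[(px[:,0]-s['cx'])/s['fx'],(px[:,1]-s['cy'])/s['fy']]
    u=d.copy()
    for _ in range(20): u=d/(1+s['k1']*(u**2).sum(1,keepdims=True))
    return u
def onplane(s,px,z):
    R,t=cam(s); u=slopes(s,px); w=np.c_[u,np.ones(len(u))]@R; c=-R.T@t
    return c+w*((z-c[2])/w[:,2:3])
def cloud(s):
    R,t=cam(s); v,u=np.mgrid[0:480,0:640]; sl=slopes(s,np.c_[u.ravel(),v.ravel()])
    z=s['range_z'].ravel()[:,None]; P=(np.c_[sl,np.ones(len(sl))]*z-t)@R
    P[z[:,0]==0]=np.nan; return P.reshape(480,640,3)
def proj(s,P):
    R,t=cam(s); c=np.atleast_2d(P)@R.T+t; u=c[:,:2]/c[:,2:]; u=u*(1+s['k1']*(u**2).sum(1,keepdims=True))
    return u*[s['fx'],s['fy']]+[s['cx'],s['cy']]
E
python3 - <<'E'
from h import *
import pickle
S={n:snapshot(n) for n in('scene','side','wrist')}
pickle.dump(S,open('s0.pkl','wb'))
for n in S:
    cv2.imwrite(f'pics/{n}0.png',S[n]['image']); R,t=cam(S[n]); print(n,(-R.T@t).round(3),S[n]['fx'],S[n]['k1'])
o=get_obs(); print(o['tool_pos'],o['ee_rot'],o['time'])
E
```

```text
scene [1.063 0.335 1.046] 521.9569748872369 -0.0814532646822892
side [0.251 0.56  0.791] 539.3743676471394 0.0542519801042045
wrist [0.549 0.066 0.384] 410.59085636172273 -0.00014986334979665754
[5.49528753e-01 2.86652255e-05 1.75583859e-01] [-3.13991212e+00 -1.58071618e-04  1.57076849e+00] 0.15
```

View pics/scene0.png

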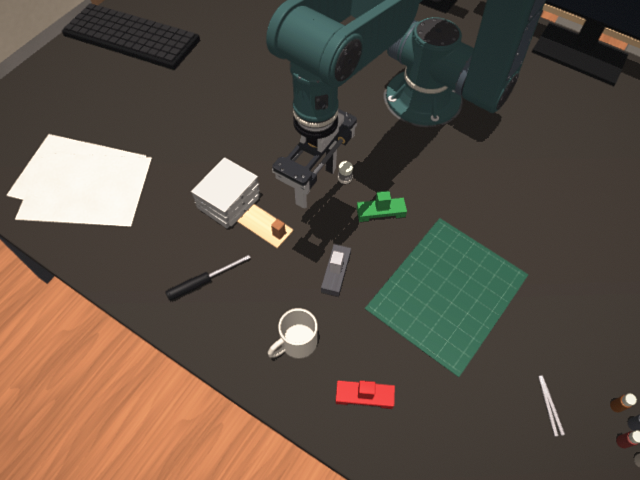

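View pics/side0.png

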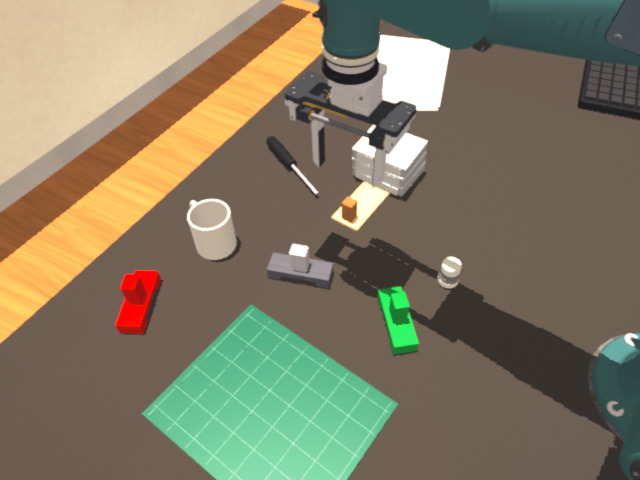

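The bridge candidates in the scene view are dark steel (336,270), green (382,206) and red (366,393). I choose the dark one, which is at (300,268) in the side view. The stack is at (227,190), the board grip at (278,228), the mat at (447,295), the jar at (345,172) and the mug at (298,333).

```bash
cat > m.py <<'E'
from h import *
import pickle
S=pickle.load(open('s0.pkl','rb'))
def rect(P): 
    r=cv2.minAreaRect((P[:,:2]*1000).astype(np.float32)); b=cv2.boxPoints(r); e=b[1]-b[0]; f=b[2]-b[1]
    return 'c',np.round(r[0],1),'sz',np.round(np.linalg.norm(e),1),np.round(np.degrees(np.arctan2(e[1],e[0])),1),'x',np.round(np.linalg.norm(f),1),np.round(np.degrees(np.arctan2(f[1],f[0])),1)
def sel(C,hsv,box,zr,lo=(0,0,0),hi=(180,255,255)):
    m=cv2.inRange(hsv,np.array(lo),np.array(hi))>0
    x0,y0,x1,y1=box; q=np.zeros_like(m); q[y0:y1,x0:x1]=1
    m&=q&(C[...,2]>zr[0])&(C[...,2]<zr[1]); 
    n,l,st,_=cv2.connectedComponentsWithStats(m.astype(np.uint8))
    if n<2: return m
    return l==1+np.argmax(st[1:,4])
boxes={'scene':dict(stack=(180,150,270,235),board=(225,195,305,250),br=(310,235,360,305),mat=(355,210,540,380)),
 'side':dict(stack=(340,120,435,200),board=(325,175,400,235),br=(260,235,340,295),mat=(130,295,410,480))}
for n in boxes:
    s=S[n]; C=cloud(s); h=cv2.cvtColor(s['image'],cv2.COLOR_BGR2HSV); B=boxes[n]
    for nm,box,zr,lo,hi,pz in [('top',B['stack'],(.075,.095),(0,0,90),(180,60,255),.084),('brtop',B['br'],(.02,.032),(0,0,0),(180,255,255),.026),
      ('hand',B['br'],(.064,.08),(0,0,0),(180,255,255),.072),('board',B['board'],(-.002,.012),(10,50,100),(35,255,255),.006),('grip',B['board'],(.044,.06),(0,60,30),(25,255,255),.052),
      ('mat',B['mat'],(-.01,.01),(60,60,40),(100,255,255),.002)]:
        m=sel(C,h,box,zr,lo,hi); 
        if m.sum()<10: print(n,nm,'none',m.sum()); continue
        v,u=np.nonzero(m); P=onplane(s,np.c_[u,v],pz)
        print(n,nm,m.sum(),'z',np.round(np.nanmedian(C[m][:,2]),4),*rect(P))
E
python3 m.py
```

```text
scene top 1925 z 0.0838 c [ 581.6 -230. ] sz 124.0 -2.1 x 104.5 87.9
scene brtop 608 z 0.0256 c [599.5  81.7] sz 40.6 -72.2 x 114.8 17.8
scene hand 158 z 0.0712 c [600.5  82.3] sz 24.2 -73.1 x 33.2 16.9
scene board 1021 z 0.0056 c [ 584.  -123.8] sz 65.6 -4.4 x 126.2 85.6
scene grip 113 z 0.0513 c [590.9 -79.3] sz 27.8 -6.0 x 26.3 84.0
scene mat 13395 z 0.0015 c [502.9 314.6] sz 300.7 -6.6 x 240.6 83.4
side top 941 z 0.0835 c [ 539.9 -224.9] sz 55.2 -2.0 x 112.4 88.0
side brtop 1019 z 0.0258 c [596.2  87.1] sz 45.7 -72.3 x 112.9 17.7
side hand 233 z 0.0714 c [595.2  87.5] sz 29.2 -71.6 x 31.4 18.4
side board 2510 z 0.0004 c [ 582.7 -126.1] sz 165.4 -60.2 x 150.8 29.8
side grip 142 z 0.0511 c [584.5 -73.5] sz 27.2 -5.0 x 27.4 85.0
side mat 27392 z 0.0021 c [502.4 317.6] sz 301.4 -6.5 x 240.8 83.5
```

View pics/wrist0.png

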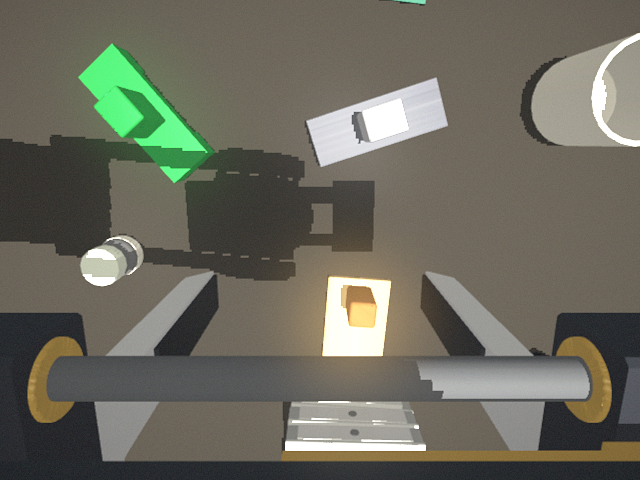

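Wrist view: the bridge is at (377,122), the board grip at (360,305), the green look-alike at (145,115) and the jar at (108,262). Next I measure these from the wrist camera too.

```bash
cat > w.py <<'E'
from h import *
exec(open('m.py').read().split('boxes=')[0].split("S=pickle")[0])
src=open('m.py').read(); exec(src[src.index('def rect'):src.index('boxes=')])
def meas(s,items):
    C=cloud(s); h=cv2.cvtColor(s['image'],cv2.COLOR_BGR2HSV)
    for nm,box,zr,pz in items:
        m=sel(C,h,box,zr)
        if m.sum()<10: print(nm,'none'); continue
        v,u=np.nonzero(m); P=onplane(s,np.c_[u,v],pz)
        print(nm,m.sum(),'z',np.round(np.nanmedian(C[m][:,2]),4),*rect(P))
E
python3 - <<'E'
from w import *
s=pickle.load(open('s0.pkl','rb'))['wrist']
meas(s,[('brtop',(290,60,460,180),(.02,.032),.026),('hand',(290,60,460,180),(.064,.08),.072),('grip',(320,265,400,352),(.045,.06),.052),('board',(310,265,400,354),(.003,.01),.006)])
E
```

```text
brtop 5055 z 0.0261 c [597.   82.3] sz 39.8 -72.3 x 112.0 17.7
hand 1404 z 0.072 c [596.2  82.2] sz 23.7 -71.9 x 30.5 18.1
grip 740 z 0.0517 c [586.  -77.7] sz 24.1 -4.1 x 25.8 85.9
board 3426 z 0.006 c [ 584.9 -101.7] sz 60.1 -4.0 x 81.8 86.0
```

Request:
{"fn": "drive_tool", "kwargs": {
  "commands": [
    [0.5,0.3,0,0,0,-1],
    [0.5,0.3,0,0,0,-1],
    [0.0,0.0,0,0,0,-1],
    [0,0,0,0,0,0]
  ],
  "gripper": 0
}}

```text
time: 0.65
tool_pos: [0.5718, 0.0413, 0.1759]
ee_rot: [-3.141, -0.0, 1.87]
wrist_force: [0.4, 0.4, 0.9]
width: 0.0941
finger_force: 0.0
```

Request:
{"fn": "drive_tool", "kwargs": {
  "commands": [
    [0.8,0.9,0,0,0,-0.12],
    [0,0,0.9,0,0,0],
    [0,0,0.9,0,0,0],
    [0,0,0.8,0,0,0],
    [0,0,0.6,0,0,0],
    [0,0,0.35,0,0,0],
    [0,0,0,0,0,0]
  ]
}}

```text
time: 1.52
tool_pos: [0.5961, 0.082, 0.0334]
ee_rot: [-3.139, -0.001, 1.882]
wrist_force: [1.1, 0.5, 0.7]
width: 0.0942
finger_force: 0.0
```

Request:
{"fn": "drive_tool", "kwargs": {
  "commands": [
    [0,0,0,0,0,0],
    [0,0,0,0,0,0],
    [0,0,0,0,0,0],
    [0,0,0,0,0,0],
    [0,0,0,0,0,0],
    [0,0,0,0,0,0],
    [0,0,0,0,0,0]
  ],
  "gripper": 1
}}

```text
time: 2.4
tool_pos: [0.5973, 0.0824, 0.0345]
ee_rot: [3.141, 0.0, 1.883]
wrist_force: [1.6, 1.2, 0.3]
width: 0.03
finger_force: 30.0
```

Request:
{"fn": "drive_tool", "kwargs": {
  "commands": [
    [0,0,-0.3,0,0,0],
    [0,0,-0.7,0,0,0],
    [0,0,-0.7,0,0,0],
    [0,0,-0.6,0,0,0],
    [-0.6,-0.3,0,0,0,0],
    [-0.6,-0.3,0,0,0,0],
    [-0.6,-0.3,0,0,0,0],
    [0,0,0,0,0,0.9],
    [0,0,0,0,0,1],
    [0,0,0,0,0,1],
    [0,0,0,0,0,0.9],
    [0,0,0,0,0,0],
    [0,0,0,0,0,0]
  ]
}}

```text
time: 4.03
tool_pos: [0.5839, 0.0028, 0.1253]
ee_rot: [-3.139, -0.0, 1.504]
wrist_force: [-0.0, 0.2, -9.4]
width: 0.0293
finger_force: 30.0
```

```bash
python3 - <<'E'
from w import *
s=snapshot('wrist'); pickle.dump(s,open('w1.pkl','wb')); cv2.imwrite('pics/w1.png',s['image'])
meas(s,[('grip',(250,200,400,360),(.045,.06),.052),('board',(200,200,450,360),(.003,.01),.006)])
o=get_obs(); print(o['tool_pos'],o['ee_rot'],o['wrist_force'],o['wrist_torque'],o['width'])
E
```

```text
grip 867 z 0.0517 c [586.9 -75.8] sz 23.2 -3.7 x 22.9 86.3
board 711 z 0.006 c [564.  -95.1] sz 17.3 -3.9 x 32.2 86.1
[0.58412737 0.00275843 0.12566266] [-3.13973878e+00  2.19306341e-05  1.50383803e+00] [  1.157383    -0.62173496 -10.46994533] [-0.02567068  0.01468438  0.03773058] 0.029729262430049183
```

View pics/w1.png

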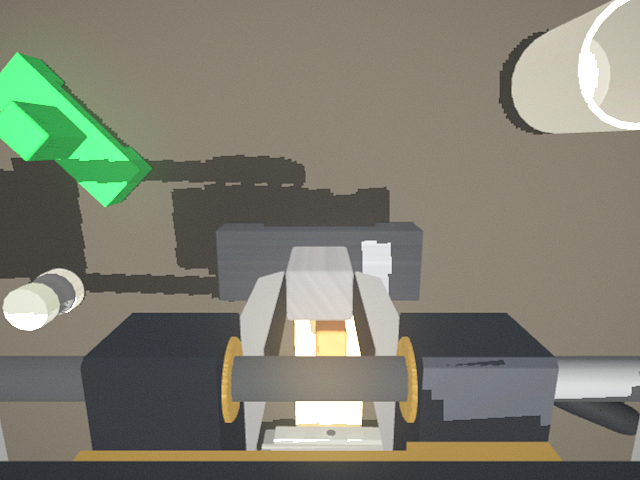

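The held bridge is at (320,260). The board is visible between the fingers: x 295-362 at rows 320-425, with the case edge at row 432. Now I measure the held bridge's pose and fit the board's edges.

```bash
cat > brd.py <<'E'
from w import *
def board(s,C,rows,gap):
    # edges of board by row from the yellow mask on z=.006 plane, row bands
    h=cv2.cvtColor(s['image'],cv2.COLOR_BGR2HSV)
    for r in rows:
        m=(C[r,:,2]>.002)&(C[r,:,2]<.011); u=np.nonzero(m)[0]; u=u[(u>240)&(u<420)]
        if len(u): P=onplane(s,[[u[0]-.5,r],[u[-1]+.5,r]],.006); print(r,u[0],u[-1],len(u),P[:,:2].round(4).tolist())
E
python3 - <<'E'
from brd import *
s=pickle.load(open('w1.pkl','rb')); C=cloud(s)
zt=np.nanmedian(C[255:285,235:275,2]); print('body top z',zt)
m=sel(C,cv2.cvtColor(s['image'],cv2.COLOR_BGR2HSV),(190,200,450,310),(zt-.006,zt+.006)); v,u=np.nonzero(m); print(rect(onplane(s,np.c_[u,v],zt)))
zh=np.nanmedian(C[260:300,305:340,2]); print('handle top?',zh,np.nanmax(C[245:310,295:345,2]))
board(s,C,[325,335,345,402,408,414,420,424],0)
print([ (r,C[r,325].round(4).tolist()) for r in (424,428,432,436,440,446)])
E
```

```text
body top z 0.11692394723471747
('c', array([583.2,   3.6]), 'sz', np.float32(111.9), np.float32(-3.8), 'x', np.float32(41.3), np.float32(86.2))
handle top? 0.16228436168859633 0.16444558173848575
325 295 354 30 [[0.5558, -0.0822], [0.6075, -0.0856]]
335 296 356 29 [[0.556, -0.0916], [0.6087, -0.0951]]
345 296 358 31 [[0.5552, -0.1011], [0.6101, -0.1047]]
402 296 362 67 [[0.5507, -0.1573], [0.6112, -0.1612]]
408 296 361 66 [[0.5502, -0.1634], [0.61, -0.1673]]
414 296 361 66 [[0.5497, -0.1696], [0.6097, -0.1735]]
420 296 361 66 [[0.5492, -0.1759], [0.6095, -0.1798]]
424 280 361 67 [[0.5342, -0.1791], [0.6093, -0.184]]
[(424, [0.5759, -0.1823, 0.0054]), (428, [0.5758, -0.1822, 0.011]), (432, [0.5758, -0.1813, 0.0174]), (436, [0.5757, -0.1817, 0.022]), (440, [0.5756, -0.1822, 0.0264]), (446, [0.5755, -0.1841, 0.0313])]
```

Request:
{"fn": "drive_tool", "kwargs": {
  "commands": [
    [-0.9,0.05,0,0,0,0],
    [-0.9,0.05,0,0,0,0],
    [-0.9,0.05,0,0,0,0],
    [-0.83,0.06,0,0,0,0],
    [0,0,0,0,0,0],
    [0,0,0.5,0,0,0],
    [0,0,0.5,0,0,0],
    [0,0,0.5,0,0,0],
    [0,0,0,0,0,0],
    [0,0,0,0,0,0]
  ]
}}

```text
time: 5.32
tool_pos: [0.5841, -0.1385, 0.0674]
ee_rot: [3.14, 0.0, 1.503]
wrist_force: [0.9, -0.8, -8.7]
width: 0.0296
finger_force: 30.0
```

```bash
python3 - <<'E'
from brd import *
o=get_obs(); print(o['tool_pos'],o['ee_rot'],o['wrist_force'])
s=snapshot('wrist'); pickle.dump(s,open('w2.pkl','wb')); d=snapshot('side'); pickle.dump(d,open('d2.pkl','wb'))
c=cv2.resize(d['image'][120:260,300:480],None,fx=2.2,fy=2.2); im=cv2.resize(s['image'],(533,400))
c=cv2.copyMakeBorder(c,0,max(0,400-c.shape[0]),0,0,cv2.BORDER_CONSTANT)[:400,:267]
cv2.imwrite('pics/w2.png',np.hstack([im,c]))
C=cloud(s); zt=np.nanmedian(C[255:285,235:275,2]); print('body top z',zt)
m=sel(C,cv2.cvtColor(s['image'],cv2.COLOR_BGR2HSV),(190,200,450,310),(zt-.006,zt+.006)); v,u=np.nonzero(m); print(rect(onplane(s,np.c_[u,v],zt)))
meas(s,[('grip',(200,100,450,360),(.045,.06),.052),('board',(200,100,450,360),(.003,.01),.006)])
E
```

```text
[ 0.58413664 -0.13850607  0.06739305] [3.14020688e+00 9.46859074e-05 1.50344040e+00] [ 0.8968775  -0.75070061 -8.71614459]
body top z 0.05835467849757229
('c', array([ 583.5, -138.7]), 'sz', np.float32(112.0), np.float32(-3.9), 'x', np.float32(40.9), np.float32(86.1))
grip 9692 z 0.0582 c [ 583.5 -139.8] sz 115.3 -3.9 x 43.8 86.1
board 7406 z 0.0061 c [585.2 -94.6] sz 60.1 -3.9 x 65.2 86.1
```

View pics/w2.png

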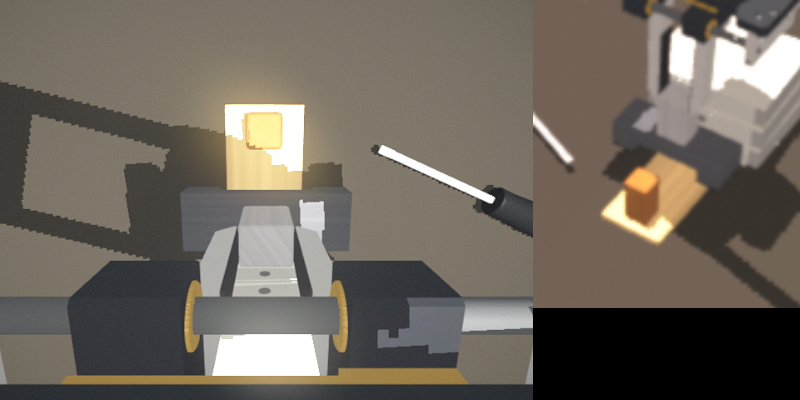

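The held bridge is at (265,220) and the board front with its grip at (264,145). The bridge sits 1.3 mm to +x of the board's line, and the yaw matches. I'll correct that and lower it to about 2.5 mm.

Request:
{"fn": "drive_tool", "kwargs": {
  "commands": [
    [0,-0.03,0.2,0,0,0],
    [0,0,0.3,0,0,0],
    [0,0,0.15,0,0,0],
    [0,0,0.09,0,0,0],
    [0,0,0,0,0,0],
    [0,0,0,0,0,0]
  ]
}}

```text
time: 6.18
tool_pos: [0.5827, -0.1388, 0.0373]
ee_rot: [3.141, 0.0, 1.503]
wrist_force: [0.6, -0.2, -9.4]
width: 0.0293
finger_force: 30.0
```

```bash
cat > rel.py <<'E'
from brd import *
def rel():
    o=get_obs(); print(o['tool_pos'].round(4),o['ee_rot'].round(4),o['wrist_force'].round(2))
    s=snapshot('wrist'); C=cloud(s); hs=cv2.cvtColor(s['image'],cv2.COLOR_BGR2HSV); zt=np.nanmedian(C[255:285,235:275,2]); print('body top z',zt)
    m=sel(C,hs,(190,200,450,310),(zt-.006,zt+.006)); v,u=np.nonzero(m); b=onplane(s,np.c_[u,v],zt); print(rect(b))
    m2=sel(C,hs,(200,40,450,300),(.003,.0105)); v,u=np.nonzero(m2); g=onplane(s,np.c_[u,v],.006); print(rect(g))
    A=cv2.minAreaRect((b[:,:2]*1000).astype(np.float32))[0]; G=cv2.minAreaRect((g[:,:2]*1000).astype(np.float32))[0]
    a=-.0685; d=np.array(A)-G; print('bridge in board x,y mm',d@[np.cos(a),np.sin(a)],d@[-np.sin(a),np.cos(a)]); return s
E
python3 -c "
from rel import *; s=rel(); cv2.imwrite('pics/w3.png',s['image'])"
```

```text
[ 0.5827 -0.1388  0.0373] [3.1406e+00 2.0000e-04 1.5028e+00] [ 0.59 -0.23 -9.39]
body top z 0.02831839294398332
('c', array([ 582.1, -138.7]), 'sz', np.float32(112.0), np.float32(-3.9), 'x', np.float32(41.4), np.float32(86.1))
('c', array([585.4, -91.7]), 'sz', np.float32(60.0), np.float32(-4.0), 'x', np.float32(59.6), np.float32(86.0))
bridge in board x,y mm -0.0584977543577703 -47.05062675503314
```

Request:
{"fn": "drive_tool", "kwargs": {
  "commands": [
    [-0.1,0,0,0,0,0],
    [-0.1,0,0,0,0,0],
    [-0.1,0,0,0,0,0],
    [-0.05,0,0,0,0,0],
    [0,0,0,0,0,0],
    [0,0,0,0,0,0]
  ]
}}

```text
time: 6.98
tool_pos: [0.5814, -0.1525, 0.0369]
ee_rot: [3.142, -0.0, 1.503]
wrist_force: [-0.4, -0.1, -9.2]
width: 0.0296
finger_force: 30.0
```

```bash
cat > f.py <<'E'
from rel import *
def stack():
    F=[];T=[];
    for i in range(4):
        d=snapshot('side'); o=get_obs(); F.append(o['wrist_force']); T.append(o['wrist_torque'])
    h=d['image'][100:210,330:440]; print('F',np.mean(F,0).round(2),np.std(F,0).round(2),'T',np.mean(T,0).round(3),'tcp',o['tool_pos'].round(4)); return d
E
python3 - <<'E'
from f import *
d=stack(); s=snapshot('scene'); pickle.dump((d,s),open('ref.pkl','wb'))
rel()
c=cv2.resize(d['image'][120:250,330:450],None,fx=4,fy=4); e=cv2.resize(s['image'][150:250,180:310],None,fx=3,fy=3)
e=cv2.copyMakeBorder(e,0,520-e.shape[0],0,0,cv2.BORDER_CONSTANT); im=np.hstack([c,e])[:, :800]; cv2.imwrite('pics/c1.png',im); print(im.shape)
E
```

```text
F [-0.11  0.11 -9.  ] [0.4  0.48 0.31] T [0.019 0.004 0.012] tcp [ 0.5814 -0.1524  0.0369]
[ 0.5814 -0.1525  0.0369] [ 3.1415e+00 -1.0000e-04  1.5030e+00] [ 0.63  0.34 -9.5 ]
body top z 0.02791899603910369
('c', array([ 580.8, -152.4]), 'sz', np.float32(112.0), np.float32(-3.9), 'x', np.float32(41.4), np.float32(86.1))
('c', array([584.9, -98.5]), 'sz', np.float32(60.0), np.float32(-4.0), 'x', np.float32(73.3), np.float32(86.0))
bridge in board x,y mm -0.4351873942687003 -53.96930639948327
(520, 800, 3)
```

View pics/c1.png

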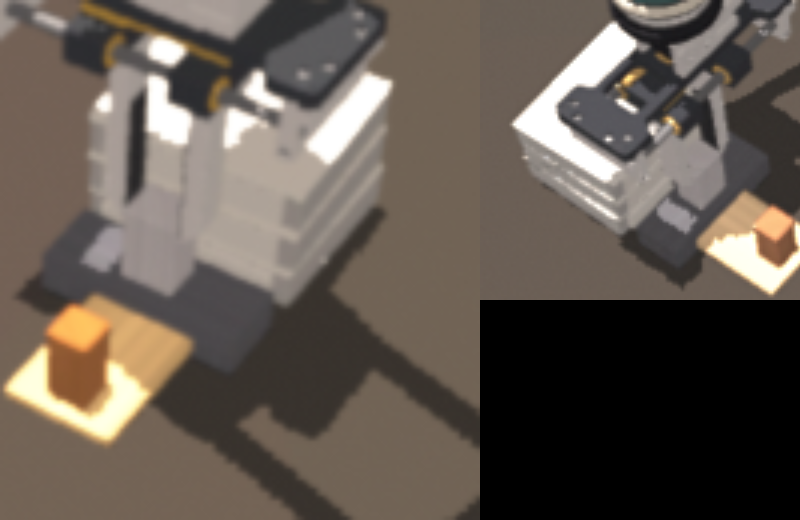

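The bridge sits a few mm in front of the stack in the side crop (bridge at 160,290; drawer face at about 240,250). I'll creep on.

Request:
{"fn": "drive_tool", "kwargs": {
  "commands": [
    [-0.05,0.005,0,0,0,0],
    [-0.05,0.005,0,0,0,0],
    [0,0,0,0,0,0],
    [0,0,0,0,0,0]
  ]
}}

```text
time: 7.78
tool_pos: [0.5815, -0.1566, 0.0369]
ee_rot: [3.142, -0.0, 1.503]
wrist_force: [-0.3, 0.5, -9.4]
width: 0.0294
finger_force: 30.0
```

```bash
python3 -c "
from f import *; stack()"
```

```text
F [ 0.26 -0.23 -9.06] [0.36 0.24 0.28] T [0.001 0.008 0.011] tcp [ 0.5815 -0.1566  0.0369]
```

Request:
{"fn": "drive_tool", "kwargs": {
  "commands": [
    [-0.02,0,0,0,0,0],
    [0,0,0,0,0,0],
    [0,0,0,0,0,0]
  ]
}}

```text
time: 8.35
tool_pos: [0.5815, -0.1574, 0.0369]
ee_rot: [3.141, -0.0, 1.503]
wrist_force: [-0.3, 1.0, -9.9]
width: 0.0297
finger_force: 30.0
```

```bash
python3 -c "
from f import *; stack()"
```

```text
F [ 0.22  0.53 -9.38] [0.38 0.17 0.35] T [ 0.027 -0.004  0.015] tcp [ 0.5815 -0.1574  0.0369]
```

Request:
{"fn": "drive_tool", "kwargs": {
  "commands": [
    [-0.02,0,0,0,0,0],
    [0,0,0,0,0,0],
    [0,0,0,0,0,0]
  ]
}}

```text
time: 8.93
tool_pos: [0.5814, -0.1582, 0.0369]
ee_rot: [3.141, -0.0, 1.503]
wrist_force: [-1.0, -0.4, -9.9]
width: 0.0297
finger_force: 30.0
```

```bash
python3 -c "
from f import *; stack()"
```

```text
F [ 0.01  0.27 -9.27] [0.63 0.28 0.27] T [0.01  0.001 0.009] tcp [ 0.5814 -0.1582  0.0369]
```

```bash
cat >> f.py <<'E'
def g(i): return cv2.GaussianBlur(cv2.cvtColor(i,cv2.COLOR_BGR2GRAY),(3,3),0)
def chk():
    F=[]; 
    for i in range(8):
        d=snapshot('side' if i%2 else 'scene'); F.append(get_obs()['wrist_force'])
        if i%2: b=d
        else: a=d
    o=get_obs(); R,S=pickle.load(open('ref.pkl','rb')); 
    def sh(p,q,x0,y0,x1,y1):
        H=cv2.findTransformECC(g(p)[y0:y1,x0:x1],g(q)[y0:y1,x0:x1],np.eye(2,3,dtype=np.float32),cv2.MOTION_TRANSLATION); return H[1][:,2].round(2),round(H[0],3)
    print('F',np.mean(F,0).round(2),'tcp',o['tool_pos'].round(4),'side',sh(R['image'],b['image'],396,160,432,200),'scene',sh(S['image'],a['image'],186,185,220,230))
E
python3 -c "
from f import *; chk()"
```

```text
F [-0.03 -0.22 -9.48] tcp [ 0.5814 -0.1582  0.0369] side (array([ 0.83, -0.92], dtype=float32), 0.993) scene (array([-0.7 , -0.14], dtype=float32), 0.99)
```

Request:
{"fn": "drive_tool", "kwargs": {
  "commands": [
    [-0.02,0,0,0,0,0],
    [0,0,0,0,0,0],
    [0,0,0,0,0,0]
  ]
}}

```text
time: 9.9
tool_pos: [0.5813, -0.159, 0.0369]
ee_rot: [3.142, -0.0, 1.503]
wrist_force: [0.1, -0.0, -9.6]
width: 0.0296
finger_force: 30.0
```

```bash
python3 -c "
from f import *; chk()"
```

```text
F [-0.16 -0.21 -9.02] tcp [ 0.5813 -0.159   0.0369] side (array([ 0.94, -1.05], dtype=float32), 0.991) scene (array([-0.75, -0.14], dtype=float32), 0.989)
```

Request:
{"fn": "drive_tool", "kwargs": {
  "commands": [
    [-0.02,0,0,0,0,0],
    [0,0,0,0,0,0],
    [0,0,0,0,0,0]
  ]
}}

```text
time: 10.68
tool_pos: [0.5813, -0.1598, 0.0369]
ee_rot: [3.141, -0.0, 1.503]
wrist_force: [-0.1, 0.0, -9.3]
width: 0.0297
finger_force: 30.0
```

```bash
python3 -c "
from f import *; chk()"
```

```text
F [-0.32  0.1  -9.29] tcp [ 0.5813 -0.1598  0.0369] side (array([ 1.02, -1.14], dtype=float32), 0.985) scene (array([-0.8 , -0.13], dtype=float32), 0.986)
```

```bash
cat > st.py <<'E'
from f import *
def ecc(p,q,x0,y0,x1,y1):
    c=lambda s:np.clip(np.where(s['range_z']>0,s['range_z'],2),0,3)[y0:y1,x0:x1].astype(np.float32)
    A,B=c(p),c(q); H=cv2.findTransformECC(A,B,np.eye(2,3,dtype=np.float32),cv2.MOTION_TRANSLATION); return H[1][:,2].round(2),round(H[0],3)
E
python3 - <<'E'
from st import *
R,S=pickle.load(open('ref.pkl','rb')); S0=pickle.load(open('s0.pkl','rb'))
a=snapshot('scene'); b=snapshot('side')
print(ecc(R,b,396,150,440,205),ecc(S,a,182,180,220,235),ecc(S0['scene'],a,182,180,220,235),ecc(S0['side'],R,396,150,440,205))
for n,bx in (('scene',(180,150,275,240)),('side',(335,120,440,205))):
    C=cloud(S0[n])[bx[1]:bx[3],bx[0]:bx[2]].reshape(-1,3); C=C[np.isfinite(C[:,0])]
    a=np.radians(-2.2); fy=C[:,:2]@[-np.sin(a),np.cos(a)]; fx=C[:,:2]@[np.cos(a),np.sin(a)]
    for z0 in np.arange(.006,.084,.004):
        k=(C[:,2]>z0)&(C[:,2]<z0+.004)&(fx>.545)&(fx<.625)&(fy>-.19)&(fy<-.13)
        q=fy[k]
        if k.sum()>5: print(n,round(z0,3),k.sum(),np.percentile(q,[10,50,90]).round(4))
E
```

```text
Traceback (most recent call last):
  File "st.py", line 4, in ecc
    A,B=c(p),c(q); H=cv2.findTransformECC(A,B,np.eye(2,3,dtype=np.float32),cv2.MOTION_TRANSLATION); return H[1][:,2].round(2),round(H[0],3)
                     ~~~~~~~~~~~~~~~~~~~~^^^^^^^^^^^^^^^^^^^^^^^^^^^^^^^^^^^^^^^^^^^^^^^^^^^^^^^^^
cv2.error: OpenCV(4.12.0) /io/opencv/modules/video/src/ecc.cpp:589: error: (-7:Iterations do not converge) The algorithm stopped before its convergence. The correlation is going to be minimized. Images may be uncorrelated or non-overlapped in function 'findTransformECC'
```

```bash
cat > st.py <<'E'
from f import *
def topedge(s,box,q=(2,)):
    # case-frame extents of the stack's top from range, yaw -2.2 deg
    C=cloud(s)[box[1]:box[3],box[0]:box[2]].reshape(-1,3); a=np.radians(-2.2)
    k=(C[:,2]>.0795)&(C[:,2]<.0885); P=C[k]; fy=P[:,:2]@[-np.sin(a),np.cos(a)]; fx=P[:,:2]@[np.cos(a),np.sin(a)]
    m=(fx>.53)&(fx<.57); b=[np.min(fy[m&(fx>x)&(fx<x+.005)],initial=9) for x in np.arange(.53,.57,.005)]
    return k.sum(), 'back edge fy',np.median(b).round(4)
E
python3 - <<'E'
from st import *
R,S=pickle.load(open('ref.pkl','rb')); S0=pickle.load(open('s0.pkl','rb'))
a=snapshot('scene')
for s in (S0['scene'],S,a): print(topedge(s,(180,150,275,240)))
for n,bx in (('scene',(180,150,275,240)),('side',(335,120,440,205))):
    C=cloud(S0[n])[bx[1]:bx[3],bx[0]:bx[2]].reshape(-1,3); C=C[np.isfinite(C[:,0])]
    a=np.radians(-2.2); fy=C[:,:2]@[-np.sin(a),np.cos(a)]; fx=C[:,:2]@[np.cos(a),np.sin(a)]
    for z0 in np.arange(.006,.084,.006):
        k=(C[:,2]>z0)&(C[:,2]<z0+.006)&(fx>.545)&(fx<.625)&(fy>-.19)&(fy<-.13)
        q=fy[k]
        if k.sum()>5: print(n,round(z0,3),k.sum(),np.percentile(q,[10,50,90]).round(4))
E
```

```text
(np.int64(1830), 'back edge fy', np.float64(-0.2607))
(np.int64(661), 'back edge fy', np.float64(-0.2601))
(np.int64(561), 'back edge fy', np.float64(-0.2598))
scene 0.006 155 [-0.1608 -0.148  -0.1326]
scene 0.012 43 [-0.1626 -0.1611 -0.1588]
scene 0.018 41 [-0.1638 -0.1614 -0.1601]
scene 0.024 64 [-0.165  -0.1627 -0.1606]
scene 0.03 28 [-0.1643 -0.163  -0.1616]
scene 0.036 33 [-0.1638 -0.1625 -0.1611]
scene 0.042 39 [-0.1636 -0.1622 -0.1611]
scene 0.048 35 [-0.1637 -0.1619 -0.1608]
scene 0.054 53 [-0.1635 -0.1621 -0.16  ]
scene 0.06 30 [-0.1631 -0.1624 -0.161 ]
scene 0.066 42 [-0.1632 -0.1618 -0.1605]
scene 0.072 47 [-0.1635 -0.1624 -0.1607]
scene 0.078 213 [-0.1866 -0.1741 -0.1624]
side 0.006 166 [-0.1582 -0.1464 -0.1337]
side 0.012 59 [-0.1591 -0.1569 -0.1546]
side 0.018 52 [-0.1592 -0.1571 -0.1549]
side 0.024 87 [-0.1615 -0.1583 -0.1554]
side 0.03 31 [-0.1608 -0.1593 -0.1575]
side 0.036 51 [-0.1597 -0.1577 -0.1567]
side 0.042 45 [-0.1591 -0.1577 -0.1558]
side 0.048 62 [-0.1598 -0.1581 -0.1565]
side 0.054 57 [-0.1615 -0.1581 -0.1568]
side 0.06 48 [-0.1594 -0.1583 -0.1567]
side 0.066 57 [-0.1604 -0.1579 -0.1558]
side 0.072 59 [-0.1607 -0.1581 -0.1563]
side 0.078 209 [-0.1834 -0.1689 -0.158 ]
```

Request:
{"fn": "drive_tool", "kwargs": {
  "commands": [
    [-0.0125,0,0,0,0,0],
    [0,0,0,0,0,0],
    [0,0,0,0,0,0]
  ]
}}

```text
time: 11.6
tool_pos: [0.5813, -0.1603, 0.0369]
ee_rot: [3.141, -0.0, 1.503]
wrist_force: [0.2, 0.1, -10.2]
width: 0.0297
finger_force: 30.0
```

```bash
python3 -c "
from f import *; chk()"
```

```text
F [-0.11 -0.02 -9.4 ] tcp [ 0.5812 -0.1603  0.0369] side (array([ 1.05, -1.15], dtype=float32), 0.982) scene (array([-0.82, -0.11], dtype=float32), 0.985)
```

Request:
{"fn": "drive_tool", "kwargs": {
  "commands": [
    [-0.0125,0,0,0,0,0],
    [0,0,0,0,0,0],
    [0,0,0,0,0,0]
  ]
}}

```text
time: 12.38
tool_pos: [0.5812, -0.1607, 0.0369]
ee_rot: [3.142, -0.0, 1.503]
wrist_force: [0.4, 0.2, -9.4]
width: 0.0295
finger_force: 30.0
```

```bash
python3 -c "
from f import *; chk()"
```

```text
F [ 0.17  0.4  -9.63] tcp [ 0.5812 -0.1608  0.0369] side (array([ 1.14, -1.2 ], dtype=float32), 0.973) scene (array([-0.85, -0.13], dtype=float32), 0.983)
```

Request:
{"fn": "drive_tool", "kwargs": {
  "commands": [
    [-0.0125,0,0,0,0,0],
    [0,0,0,0,0,0],
    [0,0,0,0,0,0]
  ]
}}

```text
time: 13.15
tool_pos: [0.5812, -0.1611, 0.037]
ee_rot: [3.141, -0.0, 1.503]
wrist_force: [-0.1, 1.1, -9.3]
width: 0.0293
finger_force: 30.0
```

```bash
python3 -c "
from f import *; chk()"
```

```text
F [ 0.47  1.1  -8.37] tcp [ 0.5813 -0.1612  0.0369] side (array([ 1.14, -1.18], dtype=float32), 0.971) scene (array([-0.9 , -0.14], dtype=float32), 0.981)
```

```bash
python3 -c "
from f import *; chk(); rel()"
```

```text
F [ 0.12  1.35 -8.6 ] tcp [ 0.5812 -0.1613  0.0369] side (array([ 1.12, -1.23], dtype=float32), 0.969) scene (array([-0.88, -0.11], dtype=float32), 0.982)
[ 0.5812 -0.1613  0.0369] [3.1416 0.     1.5028] [ 0.89  1.85 -8.55]
body top z 0.02785030082975945
('c', array([ 579.1, -163.5]), 'sz', np.float32(114.6), np.float32(-3.9), 'x', np.float32(46.3), np.float32(86.1))
('c', array([ 584.6, -102.7]), 'sz', np.float32(60.0), np.float32(-4.0), 'x', np.float32(81.6), np.float32(86.0))
bridge in board x,y mm -1.392981359401096 -61.12296802146712
```

Request:
{"fn": "drive_tool", "kwargs": {
  "commands": [
    [0,0,0.03,0,0,0],
    [0,0,0.02,0,0,0],
    [0,0,0.01,0,0,0],
    [0,0,0,0,0,0],
    [0,0,0,0,0,0]
  ]
}}

```text
time: 14.62
tool_pos: [0.5812, -0.1616, 0.0351]
ee_rot: [3.141, 0.001, 1.503]
wrist_force: [-3.3, 1.5, -3.6]
width: 0.0299
finger_force: 30.0
```

```bash
python3 -c "
from f import *; chk()"
```

```text
F [-2.47  0.71 -1.85] tcp [ 0.5812 -0.1616  0.0351] side (array([ 1.04, -1.21], dtype=float32), 0.978) scene (array([-1.02,  0.  ], dtype=float32), 0.984)
```

Request:
{"fn": "drive_tool", "kwargs": {
  "commands": [
    [0,0,0.01,0,0,0],
    [0,0,0,0,0,0],
    [0,0,0,0,0,0]
  ]
}}

```text
time: 15.4
tool_pos: [0.5812, -0.1616, 0.0351]
ee_rot: [3.141, 0.001, 1.503]
wrist_force: [-4.9, 0.6, 2.8]
width: 0.0298
finger_force: 30.0
```

Request:
{"fn": "drive_tool", "kwargs": {
  "commands": [
    [0,0,0,0,0,0],
    [0,0,0,0,0,0],
    [0,0,0,0,0,0],
    [0,0,0,0,0,0],
    [0,0,-0.3,0,0,0],
    [0,0,-0.8,0,0,0],
    [0,0,-0.8,0,0,0],
    [0,0,-0.8,0,0,0],
    [0.8,0,-0.2,0,0,0],
    [0.8,0,0,0,0,0],
    [0,0,0,0,0,0],
    [0,0,0,0,0,0]
  ],
  "gripper": 0
}}

```text
time: 16.9
tool_pos: [0.5856, -0.098, 0.1506]
ee_rot: [3.141, 0.001, 1.503]
wrist_force: [-0.4, -0.2, 0.1]
width: 0.0938
finger_force: 0.0
```

```bash
python3 - <<'E'
from st import *
s=snapshot('wrist'); pickle.dump(s,open('w4.pkl','wb'));d=snapshot('side'); a=snapshot('scene')
print(topedge(a,(180,150,275,240)))
im=cv2.resize(s['image'],(533,400)); c=cv2.resize(d['image'][120:250,330:450],(266,288)); c=cv2.copyMakeBorder(c,0,112,0,0,cv2.BORDER_CONSTANT)
cv2.imwrite('pics/w4.png',np.hstack([im,c]))
meas(s,[('brtop',(150,250,500,470),(.02,.032),.026),('hand',(150,200,500,470),(.064,.077),.072),('grip',(200,100,450,360),(.045,.06),.052),('board',(200,100,450,400),(.003,.01),.006),('casetop',(150,250,520,480),(.078,.09),.084)])
print(get_obs()['tool_pos'],get_obs()['wrist_force'])
E
```

```text
(np.int64(1176), 'back edge fy', np.float64(9.0))
brtop 5186 z 0.026 c [ 582.  -165.2] sz 121.0 -3.9 x 49.7 86.1
hand 1262 z 0.0718 c [ 581.  -159.6] sz 29.4 -4.5 x 26.6 85.5
grip 1154 z 0.0541 c [ 579.5 -183.7] sz 120.8 -1.4 x 10.7 88.6
board 5227 z 0.0061 c [ 584.8 -103. ] sz 60.0 -3.9 x 82.1 86.1
casetop 7929 z 0.0838 c [ 577.6 -249.5] sz 120.7 -3.9 x 52.8 86.1
[ 0.58541852 -0.09846338  0.14999168] [-0.06794536  0.62494273  0.36135513]
```

View pics/w4.png

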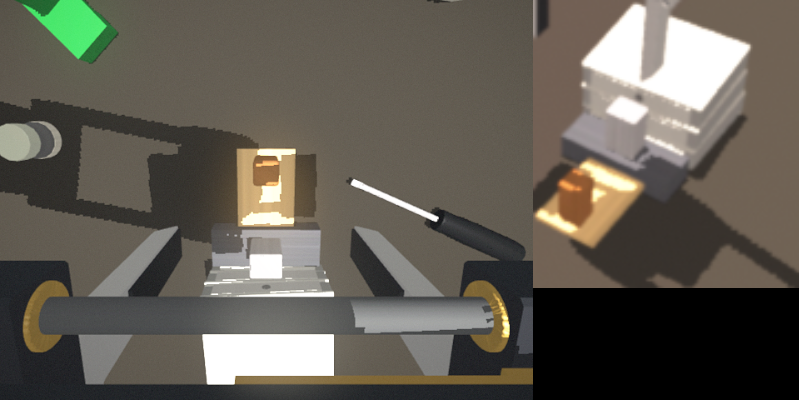

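Side crop: the bridge stands astride the board at (620,150), touching the stack, with the hand clear. Wrist: the grip is at (265,170). I'll measure the grip top.

```bash
python3 - <<'E'
from w import *
s=pickle.load(open('w4.pkl','rb')); meas(s,[('grip',(280,165,360,245),(.047,.057),.052),('board',(200,100,450,400),(.003,.009),.006)])
E
```

```text
grip 994 z 0.0518 c [586.4 -79.5] sz 23.5 -3.9 x 23.6 86.1
board 5227 z 0.0061 c [ 584.8 -103. ] sz 60.0 -3.9 x 82.1 86.1
```

Request:
{"fn": "drive_tool", "kwargs": {
  "commands": [
    [0.46,-0.01,0,0,0,0],
    [0,0,0.9,0,0,0],
    [0,0,0.9,0,0,0],
    [0,0,0.8,0,0,0],
    [0,0,0.5,0,0,0],
    [0,0,0.3,0,0,0],
    [0,0,0,0,0,0],
    [0,0,0,0,0,0]
  ]
}}

```text
time: 18.05
tool_pos: [0.5873, -0.0791, 0.0154]
ee_rot: [3.139, 0.0, 1.503]
wrist_force: [-0.7, 0.0, 0.4]
width: 0.094
finger_force: 0.0
```

Request:
{"fn": "drive_tool", "kwargs": {
  "commands": [
    [0,0,0,0,0,0],
    [0,0,0,0,0,0],
    [0,0,0,0,0,0],
    [0,0,0,0,0,0],
    [0,0,0,0,0,0],
    [0,0,0,0,0,0],
    [0,0,0,0,0,0]
  ],
  "gripper": 1
}}

```text
time: 18.92
tool_pos: [0.5864, -0.079, 0.014]
ee_rot: [-3.142, -0.0, 1.503]
wrist_force: [0.4, -0.1, 0.4]
width: 0.0275
finger_force: 0.0
```

```bash
cat > v.py <<'E'
from f import *
def v():
    F=[]
    for i in range(4): s=snapshot('wrist'); F.append(get_obs()['wrist_force'])
    o=get_obs(); print('F',np.mean(F,0).round(2),'tcp',o['tool_pos'].round(4),o['ee_rot'].round(4),o['width']); return s
E
python3 -c "
from v import *; v()"
```

```text
F [ 0.53  0.18 -0.54] tcp [ 0.5864 -0.0791  0.0141] [3.1414 0.     1.5028] 0.023460150441662483
```

Request:
{"fn": "drive_tool", "kwargs": {
  "commands": [
    [0,0,0,0,0,0],
    [0.04,0,0,0,0,0],
    [0.08,0,0,0,0,0],
    [0.1,0,0,0,0,0],
    [0.1,0,0,0,0,0],
    [0.1,0,0,0,0,0],
    [0.1,0,0,0,0,0],
    [0.1,0,0,0,0,0]
  ]
}}

```text
time: 20.12
tool_pos: [0.5881, -0.054, 0.0141]
ee_rot: [3.142, 0.0, 1.503]
wrist_force: [-0.1, -3.4, 0.3]
width: 0.0231
finger_force: 30.0
```

```bash
python3 - <<'E'
from v import *
s=v(); pickle.dump(s,open('w5.pkl','wb')); d=snapshot('side')
im=cv2.resize(s['image'],(533,400)); c=cv2.resize(d['image'][120:250,330:450],(266,288)); c=cv2.copyMakeBorder(c,0,112,0,0,cv2.BORDER_CONSTANT)
cv2.imwrite('pics/w5.png',np.hstack([im,c]))
E
```

```text
F [-0.06 -1.45 -0.4 ] tcp [ 0.5881 -0.0535  0.0141] [-3.1416e+00 -1.4000e-03  1.5031e+00] 0.023608846425115303
```

View pics/w5.png

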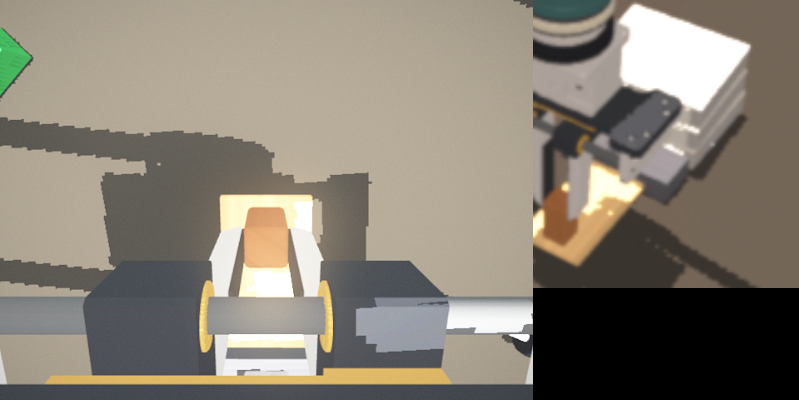

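The grip is held at (265,238), and the bridge and stack are unmoved in the side crop (660,180). The pull takes 3.4 N with no side force, so I'll continue.

Request:
{"fn": "drive_tool", "kwargs": {
  "commands": [
    [0.08,0,0,0,0,0],
    [0.1,0,0,0,0,0],
    [0.1,0,0,0,0,0],
    [0.1,0,0,0,0,0],
    [0.1,0,0,0,0,0],
    [0.1,0,0,0,0,0],
    [0.1,0,0,0,0,0],
    [0.1,0,0,0,0,0],
    [0.1,0,0,0,0,0],
    [0.1,0,0,0,0,0]
  ]
}}

```text
time: 21.62
tool_pos: [0.5907, -0.0156, 0.0141]
ee_rot: [3.142, 0.001, 1.503]
wrist_force: [-0.4, -5.5, -1.4]
width: 0.0236
finger_force: 30.0
```

```bash
python3 - <<'E'
from v import *
s=v(); C=cloud(s); board(s,C,[400,410,420],0); a=snapshot('scene'); b=snapshot('side'); 
meas(a,[('stk',(180,150,275,240),(.076,.092),.084)]);meas(b,[('stk',(340,120,435,200),(.076,.092),.084),('br',(330,150,440,230),(.02,.032),.026)])
E
```

```text
F [ 0.03 -3.42 -0.25] tcp [ 0.5907 -0.0142  0.0141] [-3.1415e+00 -1.8000e-03  1.5030e+00] 0.02335439674858949
410 275 364 88 [[0.5571, -0.1023], [0.611, -0.106]]
420 273 366 93 [[0.5553, -0.1091], [0.6119, -0.1129]]
stk 1812 z 0.0822 c [ 580.6 -235.7] sz 125.0 -2.0 x 100.8 88.0
stk 1984 z 0.0819 c [ 575.5 -230.1] sz 124.8 -2.1 x 105.0 87.9
br 435 z 0.026 c [ 537.1 -205.6] sz 44.9 -8.3 x 149.4 81.7
```

Request:
{"fn": "drive_tool", "kwargs": {
  "commands": [
    [0.08,0,0,0,0,0],
    [0.1,0,0,0,0,0],
    [0.1,0,0,0,0,0],
    [0.1,0,0,0,0,0],
    [0.1,0,0,0,0,0],
    [0.1,0,0,0,0,0],
    [0.1,0,0,0,0,0],
    [0.1,0,0,0,0,0],
    [0.1,0,0,0,0,0],
    [0.1,0,0,0,0,0],
    [0.1,0,0,0,0,0],
    [0.1,0,0,0,0,0],
    [0.1,0,0,0,0,0],
    [0.1,0,0,0,0,0],
    [0,0,0,0,0,0]
  ]
}}

```text
time: 23.8
tool_pos: [0.5945, 0.0403, 0.0141]
ee_rot: [3.141, -0.0, 1.503]
wrist_force: [0.5, 0.3, -0.6]
width: 0.0237
finger_force: 30.0
```

```bash
python3 - <<'E'
from v import *
s=v(); a=snapshot('scene'); b=snapshot('side'); C=cloud(s); board(s,C,[400,408,414,420],0)
meas(a,[('stk',(180,150,275,240),(.07,.092),.078)]);meas(b,[('stk',(340,120,435,200),(.07,.092),.078),('br',(330,150,440,230),(.022,.030),.026),('hand',(330,150,440,230),(.068,.0735),.072)])
c=cv2.resize(b['image'][110:260,310:460],(400,400)); e=cv2.resize(a['image'][140:260,180:300],(400,400)); cv2.imwrite('pics/c6.png',np.hstack([e,c]))
E
```

```text
F [-0.01  0.18 -0.28] tcp [0.5945 0.0398 0.0141] [ 3.1415 -0.      1.5027] 0.02365383602777753
408 275 364 89 [[0.561, -0.0467], [0.6149, -0.0504]]
414 274 365 92 [[0.56, -0.0507], [0.6153, -0.0545]]
420 273 366 94 [[0.559, -0.0548], [0.6157, -0.0587]]
stk 1904 z 0.0778 c [ 581.  -233.9] sz 124.1 -2.0 x 104.5 88.0
stk 1588 z 0.0774 c [ 575.9 -228.8] sz 125.2 -0.4 x 111.1 89.6
br 808 z 0.0257 c [ 576.5 -208. ] sz 120.0 -4.3 x 148.3 85.7
hand 143 z 0.0706 c [ 551.  -196.2] sz 65.5 -54.0 x 135.0 36.0
```

View pics/c6.png

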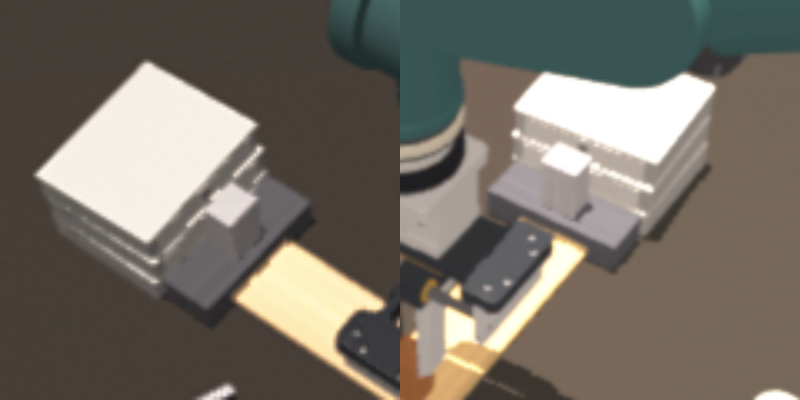

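The stack has settled on the desk (top at z 0.078), and the bridge braces it. I'll pull the board clear of the bridge, then lift.

Request:
{"fn": "drive_tool", "kwargs": {
  "commands": [
    [0.08,0,0,0,0,0],
    [0.12,0,0,0,0,0],
    [0.12,0,0,0,0,0],
    [0.12,0,0,0,0,0],
    [0.12,0,0,0,0,0],
    [0.12,0,0,0,0,0],
    [0.12,0,0,0,0,0],
    [0.12,0,0,0,0,0],
    [0.12,0,0,0,0,0],
    [0.12,0,0,0,0,0],
    [0.12,0,0,0,0,0],
    [0.12,0,0,0,0,0],
    [0.12,0,0,0,0,0],
    [0,0,-0.2,0,0,0],
    [0,0,-0.5,0,0,0],
    [0,0,-0.5,0,0,0],
    [0,0,-0.5,0,0,0],
    [0,0,-0.3,0,0,0],
    [0,0,0,0,0,0]
  ]
}}

```text
time: 26.48
tool_pos: [0.5995, 0.1005, 0.0956]
ee_rot: [3.139, -0.0, 1.503]
wrist_force: [0.1, 1.3, -1.7]
width: 0.0236
finger_force: 30.0
```

```bash
python3 - <<'E'
from v import *
s=v(); a=snapshot('scene'); C=cloud(a); h=cv2.cvtColor(a['image'],cv2.COLOR_BGR2HSV)
meas(a,[('stk',(180,150,275,240),(.07,.092),.078),('br',(220,180,300,245),(.022,.030),.026),('mug',(265,300,325,365),(.07,.1),.085)])
m=sel(C,h,(200,150,420,330),(.04,.12),(12,50,90),(30,255,255)); P=C[m]; print(m.sum(),rect(P)); 
print('board plane',np.linalg.lstsq(np.c_[P[:,:2],np.ones(len(P))],P[:,2],rcond=None)[0].round(3))
c=cv2.resize(a['image'][130:330,180:450],(800,593)); cv2.imwrite('pics/c7.png',c)
E
```

```text
F [-0.26 -0.31 -0.22] tcp [0.5979 0.1004 0.0928] [-3.1395e+00  4.0000e-04  1.5027e+00] 0.023742964581512052
stk 1908 z 0.0778 c [ 580.5 -233.7] sz 124.9 -1.1 x 104.4 88.9
br 552 z 0.0258 c [ 581.8 -165.4] sz 116.7 -4.3 x 51.2 85.7
mug 453 z 0.0819 c [781.9  95.6] sz 89.3 -53.2 x 77.6 36.8
1569 ('c', array([592.2,   6.2]), 'sz', np.float32(62.7), np.float32(-3.7), 'x', np.float32(222.4), np.float32(86.3))
board plane [-0.006  0.003  0.087]
```

Request:
{"fn": "drive_tool", "kwargs": {
  "commands": [
    [0.4,-0.1,0,0,0,0],
    [0.75,-0.27,0,0,0,0],
    [0.75,-0.27,0,0,0,0],
    [0.75,-0.27,0,0,0,0],
    [0.75,-0.27,0,0,0,0],
    [0.75,-0.27,0,0,0,0],
    [0.75,-0.27,0,0,0,0],
    [0.75,-0.27,0,0,0,0],
    [0.75,-0.27,0,0,0,0],
    [0.75,-0.27,0,0,0,0],
    [0.38,-0.15,0,0,0,0.4],
    [0,0,0,0,0,0],
    [0,0,0.5,0,0,0],
    [0,0,0.5,0,0,0],
    [0,0,0.4,0,0,0],
    [0,0,0.2,0,0,0],
    [0,0,0,0,0,0],
    [0,0,0,0,0,0]
  ]
}}

```text
time: 28.98
tool_pos: [0.5128, 0.4086, 0.031]
ee_rot: [3.14, -0.001, 1.463]
wrist_force: [0.9, 0.0, -1.9]
width: 0.0236
finger_force: 30.0
```

```bash
python3 - <<'E'
from v import *
s=v(); a=snapshot('scene'); C=cloud(a); h=cv2.cvtColor(a['image'],cv2.COLOR_BGR2HSV)
m=sel(C,h,(340,200,560,390),(.01,.05),(12,50,90),(30,255,255)); P=C[m]; print(m.sum(),rect(P)); 
print('board plane',np.linalg.lstsq(np.c_[P[:,:2],np.ones(len(P))],P[:,2],rcond=None)[0].round(4),P[:,2].mean())
cv2.imwrite('pics/c8.png',a['image'])
E
```

```text
F [ 0.18 -0.41 -0.66] tcp [0.5126 0.4087 0.0311] [ 3.1402e+00 -1.1000e-03  1.4629e+00] 0.024016342028567762
2181 ('c', array([503.7, 314.9]), 'sz', np.float32(64.5), np.float32(-6.1), 'x', np.float32(219.0), np.float32(83.9))
board plane [-0.0054  0.0096  0.0216] 0.021759833650313903
```

View pics/c8.png

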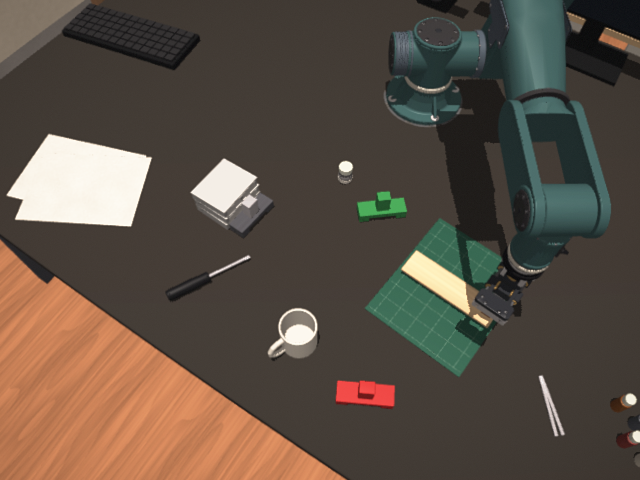

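The board is centred over the mat at (450,288), and the stack and bridge are standing at (230,195). I'll lower the remaining 15 mm and release.

Request:
{"fn": "drive_tool", "kwargs": {
  "commands": [
    [0,0,0.15,0,0,0],
    [0,0,0.1,0,0,0],
    [0,0,0.06,0,0,0],
    [0,0,0.04,0,0,0],
    [0,0,0.02,0,0,0],
    [0,0,0,0,0,0],
    [0,0,0,0,0,0]
  ]
}}

```text
time: 30.1
tool_pos: [0.5121, 0.4083, 0.0161]
ee_rot: [3.141, -0.0, 1.463]
wrist_force: [-2.8, -1.2, 6.1]
width: 0.0237
finger_force: 30.0
```

```bash
python3 -c "
from v import *; v()"
```

```text
F [-2.61 -1.93  5.59] tcp [0.5121 0.4083 0.0161] [ 3.1414e+00 -1.0000e-04  1.4629e+00] 0.02326984250010025
```

Down on the mat, with 5.6 N of contact. Releasing and rising.

Request:
{"fn": "drive_tool", "kwargs": {
  "commands": [
    [0,0,0,0,0,0],
    [0,0,0,0,0,0],
    [0,0,0,0,0,0],
    [0,0,0,0,0,0],
    [0,0,0,0,0,0],
    [0,0,-0.3,0,0,0],
    [0,0,-0.8,0,0,0],
    [0,0,-0.8,0,0,0],
    [0,0,-0.8,0,0,0],
    [0,0,0,0,0,0],
    [0,0,0,0,0,0]
  ],
  "gripper": 0
}}

```text
time: 31.68
tool_pos: [0.5117, 0.408, 0.1224]
ee_rot: [-3.141, 0.001, 1.463]
wrist_force: [-0.4, -1.1, -0.2]
width: 0.0938
finger_force: 0.0
```

```bash
python3 - <<'E'
from v import *
s=v(); a=snapshot('scene'); C=cloud(a); h=cv2.cvtColor(a['image'],cv2.COLOR_BGR2HSV)
m=sel(C,h,(340,200,560,390),(.004,.012),(12,50,90),(30,255,255)); P=C[m]; print(m.sum(),rect(P)); 
print('board plane',np.linalg.lstsq(np.c_[P[:,:2],np.ones(len(P))],P[:,2],rcond=None)[0].round(4),P[:,2].mean())
meas(a,[('stk',(180,150,275,240),(.07,.092),.078),('br',(220,180,300,245),(.022,.030),.026)])
E
```

```text
F [-0.04 -0.62 -0.15] tcp [0.5113 0.4077 0.1212] [-3.1389e+00  2.3000e-03  1.4628e+00] 0.09399100571579029
2200 ('c', array([501.8, 313.6]), 'sz', np.float32(64.7), np.float32(-6.7), 'x', np.float32(221.0), np.float32(83.3))
board plane [0.0031 0.0019 0.0054] 0.007589054543420814
stk 1903 z 0.0779 c [ 581.4 -234. ] sz 124.9 -2.0 x 104.3 88.0
br 568 z 0.0258 c [ 585.3 -169.1] sz 123.6 -9.7 x 63.7 80.3
```

```bash
python3 -c "
from bench import close_job; print(close_job())"
```

```text
the job is handed in; nothing more can be done
None
```

I handed the job in at about 32 s of the 72 s allowed. By the last camera check the board lies flat within a few mm of the mat's centre, the stack stands level on the desk and the bridge is upright against it. The hand-in call returned no verdict.

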